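Feel for the bite of the lever tamper and mark it

ROBOT

A 6-joint arm with a two-finger parallel gripper is mounted at the origin on a cart in front of the work surface, level with it; the furniture and walls round the work are solid. World frame = base frame: x ahead of the robot, y to its left, z up, the work surface at z = 0. Lengths are in m, angles in rad, forces in N, time in s.
With the tool pointing down it reaches from about 0.375 to 0.925 m from the base axis. Payload 5.7 kg.
Tool frame: the origin (TCP) lies between the finger pads; the fingertips stand 22 mm ahead of it and the grasp point (between the pads) lies 3 mm ahead of it; z points along the fingers, y is the line along which they close (so a half turn about z gives the same grasp; the last joint's range is limited). The gripper opens to 85 mm and grips with 20 to 120 N. Pads are 22 mm wide; open, the fingers measure 114 mm over their backs; the gripper's body (76 mm by 85 mm) begins 54 mm behind the grasp point. The pads swing forward as they close: fully open they stand 13 mm farther back than shut.
Start: joints at [1.205, 0.359, 1.51, -0, 1.272, -0.115], TCP at [0.149, 0.581, 0.253] pointing down, gripper open.
Joint ranges: [-2.97, 2.97], [-1.01, 2.36], [0.21, 2.38], [-0.96, 4.11], [0.2, 2.71], [-2.98, 2.98]. Speed limits (rad/s): [2.39, 2.39, 3.14, 3.14, 3.14, 3.14].

INTERFACE

Orientations are given as a rotation vector (axis times angle).
In Python, from plant import monitor, eyes, close_job gives the robot as it stands. The module is installed in compiled form; this text tells all that it offers.
- The arm moves only by the tool send_rows, never from a script. Its argument "commands" is a list of rows, each an object with "translation": the shift along the world's x, y, z in a scale on which 1.0 is 80 cm, a list of three; "angular": the turn, a rotation vector about the world's x, y, z in fractions of the full range, 1 being 2 rad, a list of three. In form: [{"translation": [dx, dy, dz], "angular": [wx, wy, wz]}, ...]. A call has 1 to 12 rows; each row is the pose to reach, as a shift and turn from the pose commanded when the call began; what a row does not reach only later rows make up. A row lasts 1/8 s, in which the tool goes at most 62.5 mm and 10.7 degrees, less where a joint would pass 70% of its speed; a pose out of reach is approached as far as the arm can. Shift and turn numbers lie between -1 and 1, and a call with a number outside is refused. A call with a gripper value outside its range is refused whole. "grip" is the opening, from -1 (shut) to 1 (fully open), set as the call begins (left out, the last holds). The fingers move at their own pace and stop on an object; "grip_force" is the grip in N (left out, the last holds). Time passes only in rows, so rows that repeat a pose let the fingers close. It gives the time, the measured TCP pose, the force, the opening and the grip force at its end, in the units of the state.
- monitor.get_obs(): the state, without advancing time (a new reading comes with each control period).
- eyes.capture(name): name is "scene" or "top"; returns the picture (420x560x3 uint8, red, green, blue); there is no depth.
- eyes.camera_model(name): a dict with "fx", "fy", "cx", "cy" (pixels), "R" (3x3) and "t" (3): a world point X has camera coordinates R X + t. Camera axes: x right, y down, z forward; pixel columns grow to the right and rows downward; lengths in m; the calibration is good to about 2 mm. A picture is of the moment at which its call begins. camera_model takes no time and is no camera call.
- close_job(): hands the job in; it is judged then, once.
The state is a dict: "time_s": time; "q": joint angles; "joint_vel": joint speeds; "joint_torque": joint torques, N m; "ee_pos": TCP position; "orientation": TCP orientation; "contact_force": force on the tool from outside, world axes, zero at the start; "torque": the same for the moment, N m; "finger_gap": opening from 0.0 (shut) to 1.0 (fully open); "finger_force": force on a finger pad.
Only numpy, scipy, OpenCV 4.12 (cv2) and the standard library are available. Lean on these libraries where they do the work, as an engineer would, in place of code of your own. Each camera call takes 0.05 s, during which the arm holds its last target. There are 200 camera calls.

TASK

Press the pad of the lever tamper down until you feel the spring inside firm up, without forcing it further, hold it there for a moment, then let go so that the lever stays resting on the spring. Note how far the lever went by pushing the marker beside it down until its top is level with the top of the lever's pad, and leave the things standing around undisturbed.

Things in the scene. Friction and masses are not known exactly. Their poses are not given: they have to be found in the camera images.
- press: lever tamper, fixed: aluminium base 280 x 90 x 15 mm with a small wing on its right, forked pivot post at the far end (top 139 mm up), steel barrel under the middle of the lever, thin steel guide tube on the wing (26 mm wide, 100 mm tall). Origin on the worktop at the barrel's axis; x runs from the lever's pad to the pivot, y to the left seen from the pad, z up
- lever: flat steel lever, 18 mm wide; origin at its hinge, 120 mm along the press's x and 120 mm up. It runs along its own -x, 200 mm to the centre of its black pad. It starts tipped up about 14 degrees and swings down to a hard stop (pad 68 mm lower in all). The hinge is stiff: the lever stays where it is left, and its free play takes about 2 N at the pad
- barrel_top (a point): centre of the mouth of the steel barrel, 60 mm wide, 95 mm tall. The lever's ram dips in and meets a hidden spring after 15 to 55 mm of pad travel, each time elsewhere. From there the push at the pad climbs 2.5 to 3 N per mm: firm from about 9 N (hold 10 to 14 N for half a second), overstrained above 20 N. Let go, the lever rises a few mm and rests on the spring
- pad_top (a point): centre of the flat top of the lever's round black pad (44 mm wide, 20 mm thick); press here straight down with closed fingertips. 170 to 176 mm above the worktop at the start; the pad swings about the hinge, so it shifts a few mm along the press's x
- marker_top (a point): centre of the flat top of the marker: black mushroom head 30 mm wide, 12 mm thick, on a 10 mm steel stem in the guide tube, 100 mm right of the pad. Slides up and down with about 3 N and stays where it is left. Top 177 to 195 mm above the worktop at the start, always above the pad's final height; lowest 113 mm. Pushed too far, pinch the head and pull it up
- salt_shaker: salt shaker with a grey cap, 44 mm wide, 90 mm tall, loose, standing right of the tamper; origin under its centre, bystander
- spice_jar: spice jar with a dark lid, 41 mm wide, 105 mm tall, loose, standing left of the tamper; origin under its centre, bystander
- tea_light: tea light in a metal cup, 38 mm wide, 16 mm tall, loose, left of the tamper; origin under its centre, bystander

How it is judged:
By the outcome, as a careful person would: the job done as asked, in the order asked, and still so for the second after the job is handed in, with the robot touching nothing.
It also fails if it takes over 51 s, if anything falls off the work surface, if the arm or the gripper's body presses on something with over 40 N, if the wrist force passes 120 N, or if a joint passes its speed limit or range.

## Working session

There is one attempt and no reset: what is moved stays moved. The work goes in short steps, Python scripts to look and compute and a tool call to move; the robot and the scene stay as the last step left them, time stands still between calls to the robot, and variables do not carry over. Pictures are saved under pics/ and viewed, at most 10 in all, crops included, and the job is handed in when it is done.

Besides the shell and the picture viewer there is one more tool, called after "Request:" as name(argument=value, ...) on one line, values as JSON. send_rows: Moves the arm, as the interface text tells. Its arguments: {"type":"object","properties":{"commands":{"type":"array","items":{"type":"object","properties":{"translation":{"type":"array","items":{"type":"number"}},"angular":{"type":"array","items":{"type":"number"}}}}},"grip":{"type":"number"},"grip_force":{"type":"number"}},"required":["commands"]}

```bash
mkdir -p pics; python3 - <<'E'
from plant import monitor, eyes
import cv2,numpy as np
for n in("scene","top"):
    cv2.imwrite(f"pics/{n}0.png",eyes.capture(n)[:,:,::-1])
    m=eyes.camera_model(n);R=np.array(m["R"]);print(n,m["fx"],m["cx"],m["cy"],(-R.T@m["t"]).round(3),R.round(3).tolist())
print(monitor.get_obs())
E
```

```text
scene 394.99731854714946 281.16973614482583 206.66853617068483 [-0.007 -0.449  0.549] [[0.61, -0.792, -0.021], [-0.404, -0.288, -0.868], [0.682, 0.538, -0.496]]
top 459.8218582487797 278.0423810311975 210.2048596118327 [0.427 0.033 0.973] [[-0.027, -1.0, -0.006], [-0.982, 0.028, -0.189], [0.189, 0.001, -0.982]]
{'time_s': 0.1, 'q': array([ 1.20491976e+00,  3.59473774e-01,  1.51132949e+00,  2.58770910e-05,
        1.27252210e+00, -1.15119535e-01]), 'joint_vel': array([ 0.00049946, -0.00122795, -0.00159927,  0.00065481, -0.00048926,
        0.00072455]), 'joint_torque': array([ 5.28155888e-04, -5.28653741e+01, -2.79351747e+01, -2.62822787e-04,
        4.89058861e-03,  1.03508370e-05]), 'ee_pos': array([0.14868209, 0.58068241, 0.25251132]), 'orientation': array([-3.92814194e-01, -3.11649653e+00,  2.63378881e-03]), 'contact_force': array([-0.45217547, -0.01644579, -0.38542836]), 'torque': array([ 0.01950421,  0.03987832, -0.00859423]), 'finger_force': 0.0, 'finger_gap': 0.9995100479519472}
```

View pics/scene0.png

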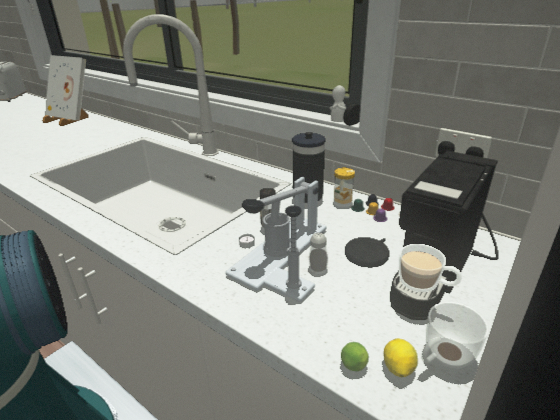

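View pics/top0.png

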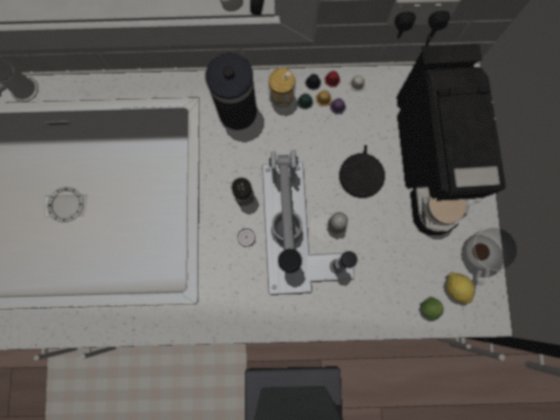

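The scene view shows the pad at about (253,205) and the marker at (292,211). In the top view they are at (290,261) and (348,260). I'll enlarge both.

```bash
python3 - <<'E'
import cv2,numpy as np
s=cv2.imread("pics/scene0.png")[190:230,235:310];t=cv2.imread("pics/top0.png")[240:280,270:365]
f=lambda i:cv2.convertScaleAbs(cv2.resize(i,None,fx=7,fy=7,interpolation=cv2.INTER_NEAREST),alpha=1.6,beta=10)
a,b=f(s),f(t);c=np.zeros((570,670,3),np.uint8);c[:280,:a.shape[1]]=a;c[285:565,:b.shape[1]]=b
cv2.imwrite("pics/crop0.png",c)
for n,o in(("scene",(190,230,235,310)),("top",(240,280,270,365))):
    g=cv2.imread(f"pics/{n}0.png")[o[0]:o[1],o[2]:o[3]].max(2)
    for th in(45,60,75):
        k,l,st,ce=cv2.connectedComponentsWithStats((g<th).astype(np.uint8))
        print(n,th,[( (st[i,:2]+[o[2],o[0]]).tolist(),st[i,2:].tolist(),(ce[i]+[o[2],o[0]]).round(1).tolist()) for i in range(1,k) if st[i,4]>20])
E
```

```text
scene 45 []
scene 60 [([260, 193], [10, 6, 22], [262.9, 195.7]), ([242, 204], [21, 9, 93], [252.4, 208.3]), ([286, 208], [15, 9, 46], [292.6, 212.9])]
scene 75 [([260, 190], [15, 9, 84], [266.0, 193.2]), ([305, 193], [3, 10, 21], [305.6, 197.7]), ([242, 200], [22, 13, 219], [252.4, 205.6]), ([286, 206], [15, 11, 121], [293.1, 211.0])]
top 45 [([279, 250], [22, 23, 386], [289.8, 260.7]), ([340, 253], [16, 14, 142], [348.1, 259.8])]
top 60 [([279, 249], [22, 25, 429], [289.8, 260.8]), ([333, 252], [23, 22, 250], [345.7, 261.6])]
top 75 [([277, 240], [7, 6, 31], [280.5, 242.1]), ([279, 240], [24, 40, 612], [291.2, 262.3]), ([333, 252], [24, 28, 369], [344.8, 264.8])]
```

View pics/crop0.png

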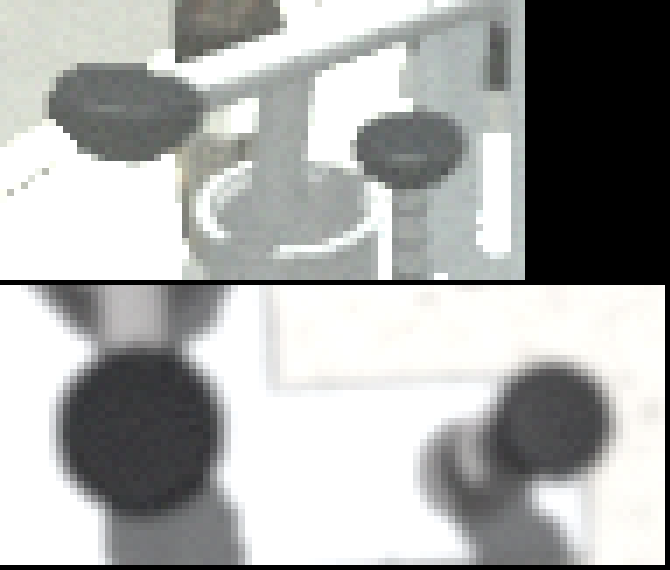

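```bash
cat >h.py <<'E'
import numpy as np
from plant import monitor, eyes
def ray(n,uv):
    m=eyes.camera_model(n);R=np.array(m["R"]);d=R.T@[(uv[0]-m["cx"])/m["fx"],(uv[1]-m["cy"])/m["fy"],1]
    return -R.T@np.array(m["t"]),d/np.linalg.norm(d)
def plane(n,uv,z): c,d=ray(n,uv);return c+d*(z-c[2])/d[2]
def tri(a,b):
    A=[];B=[]
    for n,uv in(("scene",a),("top",b)):
        c,d=ray(n,uv);P=np.eye(3)-np.outer(d,d);A.append(P);B.append(P@c)
    return np.linalg.lstsq(np.vstack(A),np.hstack(B),rcond=None)[0]
def proj(n,X):
    m=eyes.camera_model(n);c=np.array(m["R"])@X+m["t"];return [c[0]/c[2]*m["fx"]+m["cx"],c[1]/c[2]*m["fy"]+m["cy"]]
E
python3 - <<'E'
from h import *
for n,a,b in(("pad",(252.4,202.8),(289.4,260.2)),("marker",(293.1,209),(348.5,258.8))):
    X=tri(a,b);print(n,X.round(4),np.round(proj("scene",X),1),np.round(proj("top",X),1))
P=plane("top",(289.4,260.2),.173);H=plane("top",(284.5,160),.13);M=plane("top",(348.5,258.8),.186)
print(P,H,M,np.linalg.norm(H-P),np.linalg.norm((M-P)[:2]),np.degrees(np.arctan2(*(H-P)[1::-1])),np.degrees(np.arctan2(*(P-M)[:2]*[-1,1])))
for n,X in(("pad",P),("mk",M)): print(n,np.round(proj("scene",X),1))
from scipy.spatial.transform import Rotation as Ro
print(Ro.from_rotvec(monitor.get_obs()["orientation"]).as_matrix().round(3))
E
```

```text
pad [0.4925 0.0168 0.1707] [252.3 202.8] [289.5 260.1]
marker [ 0.4907 -0.0834  0.191 ] [292.8 209.1] [348.8 258.5]
[0.49215285 0.01692698 0.173     ] [0.68637923 0.01927827 0.13      ] [ 0.49066374 -0.08369655  0.186     ] 0.19894324971478755 0.10063454834481543 0.6935824682888929 -0.8478482500914419
pad [252.1 201.8]
mk [292.9 211.5]
[[-0.969  0.248 -0.001]
 [ 0.248  0.969 -0.002]
 [ 0.    -0.002 -1.   ]]
```

Both points fit the given heights and the 100 mm spacing: pad at (0.492, 0.017, 0.172), marker at (0.491, -0.083, 0.190). I'll move above the pad with the fingers closed.

The rows are not in the units I measure in: shifts go in shares of 80 cm and turns go in shares of 2 rad. I convert before sending: -56.4 cm / 80 = -0.705, -54 cm / 80 = -0.675, 0.25 rad / 2 = 0.125.

Request:
send_rows(commands=[{"translation": [0.0375, -0.05, 0], "angular": [0, 0, 0.025]}, {"translation": [0.0875, -0.1, 0], "angular": [0, 0, 0.05]}, {"translation": [0.1375, -0.1625, 0], "angular": [0, 0, 0.075]}, {"translation": [0.1875, -0.225, 0], "angular": [0, 0, 0.1]}, {"translation": [0.2375, -0.2875, 0], "angular": [0, 0, 0.125]}, {"translation": [0.2875, -0.35, 0], "angular": [0, 0, 0.125]}, {"translation": [0.325, -0.425, 0], "angular": [0, 0, 0.125]}, {"translation": [0.35, -0.4875, 0], "angular": [0, 0, 0.125]}, {"translation": [0.375, -0.55, 0], "angular": [0, 0, 0.125]}, {"translation": [0.4, -0.6125, 0], "angular": [0, 0, 0.125]}, {"translation": [0.425, -0.675, 0], "angular": [0, 0, 0.125]}, {"translation": [0.4288, -0.705, 0], "angular": [0, 0, 0.125]}], grip=-1)

```text
time_s: 1.6
ee_pos: [0.493, 0.0146, 0.2531]
orientation: [0.005, 3.141, -0.001]
contact_force: [-1.1, -0.1, 0.3]
finger_gap: 0.001
finger_force: 0.0
```

Scaled: -2.5 cm / 80 = -0.0313, -2 cm / 80 = -0.025.

Request:
send_rows(commands=[{"translation": [0, 0, -0.0125]}, {"translation": [0, 0, -0.025]}, {"translation": [0, 0, -0.0313]}, {"translation": [0, 0, -0.0313]}])

```text
$.commands[0]: bad value
```

Scaled: -4.5 cm / 80 = -0.0563, -3.5 cm / 80 = -0.0438.

Request:
send_rows(commands=[{"translation": [0, 0, -0.0125], "angular": [0, 0, 0]}, {"translation": [0, 0, -0.025], "angular": [0, 0, 0]}, {"translation": [0, 0, -0.0438], "angular": [0, 0, 0]}, {"translation": [0, 0, -0.0563], "angular": [0, 0, 0]}, {"translation": [0, 0, -0.0563], "angular": [0, 0, 0]}])

```text
time_s: 2.22
ee_pos: [0.491, 0.0179, 0.2071]
orientation: [0.0, -3.139, -0.0]
contact_force: [0.1, 0.0, -0.5]
finger_gap: 0.004
finger_force: 0.0
```

```bash
python3 - <<'E'
from h import *
import cv2
a,b=[eyes.capture(n)[:,:,::-1] for n in("scene","top")]
f=lambda i:cv2.resize(i,None,fx=6,fy=6)
cv2.imwrite("pics/p1.png",np.hstack([f(a[150:240,225:290]),f(b[220:310,255:320])]))
o=monitor.get_obs();print(o["time_s"],o["ee_pos"],o["contact_force"])
E
```

```text
2.325 [0.49196227 0.01749725 0.20822687] [ 0.86041522 -0.55074708  0.12931283]
```

View pics/p1.png

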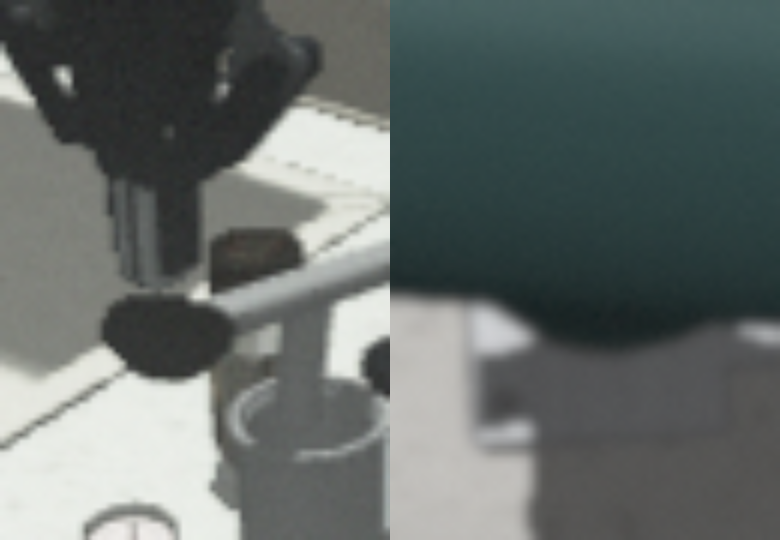

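The scene crop shows the closed tips centred over the pad, about 10 mm above it. I'll descend now.

Scaled: -2 cm / 80 = -0.025, -1.8 cm / 80 = -0.0225.

Request:
send_rows(commands=[{"translation": [0, 0, -0.005], "angular": [0, 0, 0]}, {"translation": [0, 0, -0.01], "angular": [0, 0, 0]}, {"translation": [0, 0, -0.015], "angular": [0, 0, 0]}, {"translation": [-0.0006, 0, -0.0175], "angular": [0, 0, 0]}, {"translation": [-0.0013, 0, -0.02], "angular": [0, 0, 0]}, {"translation": [-0.0019, 0, -0.0225], "angular": [0, 0, 0]}, {"translation": [-0.0025, 0, -0.025], "angular": [0, 0, 0]}, {"translation": [-0.0025, 0, -0.025], "angular": [0, 0, 0]}])

```text
time_s: 3.32
ee_pos: [0.4899, 0.0172, 0.1881]
orientation: [0.001, 3.142, -0.0]
contact_force: [0.3, 0.5, -0.1]
finger_gap: 0.001
finger_force: 0.2
```

Scaled: -0.3 cm / 80 = -0.0038, -0.2 cm / 80 = -0.0025.

Request:
send_rows(commands=[{"translation": [-0.0006, 0, -0.0025], "angular": [0, 0, 0]}, {"translation": [-0.0006, 0, -0.0038], "angular": [0, 0, 0]}])

```text
time_s: 3.58
ee_pos: [0.4893, 0.0172, 0.1852]
orientation: [-0.001, -3.141, 0.0]
contact_force: [-0.7, -0.1, 2.5]
finger_gap: 0.001
finger_force: 0.9
```

Scaled: -0.3 cm / 80 = -0.0038, -0.15 cm / 80 = -0.0019.

Request:
send_rows(commands=[{"translation": [-0.0004, 0, -0.0019], "angular": [0, 0, 0]}, {"translation": [-0.0008, 0, -0.0038], "angular": [0, 0, 0]}])

```text
time_s: 3.82
ee_pos: [0.4887, 0.0172, 0.1822]
orientation: [-0.001, -3.141, 0.0]
contact_force: [0.1, -0.5, 2.5]
finger_gap: -0.003
finger_force: 0.9
```

Scaled: -0.25 cm / 80 = -0.0031, -0.15 cm / 80 = -0.0019.

Request:
send_rows(commands=[{"translation": [-0.0004, 0, -0.0019], "angular": [0, 0, 0]}, {"translation": [-0.0008, 0, -0.0031], "angular": [0, 0, 0]}])

```text
time_s: 4.08
ee_pos: [0.4882, 0.0172, 0.1797]
orientation: [0.001, 3.142, -0.0]
contact_force: [0.5, -0.8, 1.0]
finger_gap: 0.001
finger_force: 0.9
```

Scaled: -0.4 cm / 80 = -0.005, -0.2 cm / 80 = -0.0025.

Request:
send_rows(commands=[{"translation": [-0.0004, 0, -0.0025], "angular": [0, 0, 0]}, {"translation": [-0.0006, 0, -0.005], "angular": [0, 0, 0]}])

```text
time_s: 4.32
ee_pos: [0.4875, 0.0172, 0.1756]
orientation: [-0.001, -3.141, 0.0]
contact_force: [-0.8, -0.4, 2.6]
finger_gap: 0.002
finger_force: 0.9
```

Scaled: -0.4 cm / 80 = -0.005, -0.2 cm / 80 = -0.0025.

Request:
send_rows(commands=[{"translation": [-0.0003, 0, -0.0025], "angular": [0, 0, 0]}, {"translation": [-0.0005, 0, -0.005], "angular": [0, 0, 0]}])

```text
time_s: 4.58
ee_pos: [0.487, 0.0172, 0.1715]
orientation: [-0.001, -3.141, 0.0]
contact_force: [-1.3, -0.9, 2.4]
finger_gap: -0.0
finger_force: 0.9
```

Scaled: -0.4 cm / 80 = -0.005, -0.2 cm / 80 = -0.0025.

Request:
send_rows(commands=[{"translation": [-0.0003, 0, -0.0025], "angular": [0, 0, 0]}, {"translation": [-0.0005, 0, -0.005], "angular": [0, 0, 0]}])

```text
time_s: 4.82
ee_pos: [0.4867, 0.0173, 0.1676]
orientation: [-0.001, -3.141, -0.0]
contact_force: [-1.2, -0.1, 1.6]
finger_gap: -0.002
finger_force: 0.9
```

Request:
send_rows(commands=[{"translation": [-0.0003, 0, -0.0025], "angular": [0, 0, 0]}, {"translation": [-0.0004, 0, -0.005], "angular": [0, 0, 0]}])

```text
time_s: 5.08
ee_pos: [0.4865, 0.0173, 0.1636]
orientation: [-0.001, -3.141, -0.0]
contact_force: [-0.1, -0.7, 1.9]
finger_gap: -0.002
finger_force: 0.9
```

Scaled: -0.4 cm / 80 = -0.005, -0.2 cm / 80 = -0.0025.

Request:
send_rows(commands=[{"translation": [-0.0001, 0, -0.0025], "angular": [0, 0, 0]}, {"translation": [-0.0003, 0, -0.005], "angular": [0, 0, 0]}])

```text
time_s: 5.32
ee_pos: [0.4863, 0.0173, 0.1596]
orientation: [-0.001, -3.141, 0.0]
contact_force: [-1.7, -0.3, 1.4]
finger_gap: 0.001
finger_force: 0.9
```

Scaled: -0.4 cm / 80 = -0.005, -0.2 cm / 80 = -0.0025.

Request:
send_rows(commands=[{"translation": [-0.0001, 0, -0.0025], "angular": [0, 0, 0]}, {"translation": [-0.0003, 0, -0.005], "angular": [0, 0, 0]}])

```text
time_s: 5.58
ee_pos: [0.4862, 0.0172, 0.1556]
orientation: [-0.001, -3.142, 0.0]
contact_force: [-1.4, 0.3, 1.3]
finger_gap: -0.001
finger_force: 0.9
```

Scaled: -0.4 cm / 80 = -0.005, -0.2 cm / 80 = -0.0025.

Request:
send_rows(commands=[{"translation": [0, 0, -0.0025], "angular": [0, 0, 0]}, {"translation": [0, 0, -0.005], "angular": [0, 0, 0]}])

```text
time_s: 5.82
ee_pos: [0.4862, 0.0172, 0.1516]
orientation: [-0.001, -3.142, 0.0]
contact_force: [-1.1, 0.7, 2.4]
finger_gap: 0.002
finger_force: 0.9
```

Scaled: -0.4 cm / 80 = -0.005, -0.2 cm / 80 = -0.0025.

Request:
send_rows(commands=[{"translation": [0, 0, -0.0025], "angular": [0, 0, 0]}, {"translation": [0, 0, -0.005], "angular": [0, 0, 0]}])

```text
time_s: 6.08
ee_pos: [0.4862, 0.0172, 0.1476]
orientation: [-0.001, -3.141, 0.0]
contact_force: [-0.1, 0.3, 2.4]
finger_gap: 0.002
finger_force: 1.0
```

Scaled: -0.4 cm / 80 = -0.005, -0.2 cm / 80 = -0.0025.

Request:
send_rows(commands=[{"translation": [0, 0, -0.0025], "angular": [0, 0, 0]}, {"translation": [0, 0, -0.005], "angular": [0, 0, 0]}])

```text
time_s: 6.32
ee_pos: [0.4861, 0.0172, 0.1437]
orientation: [-0.001, -3.141, 0.0]
contact_force: [-2.5, 0.6, 5.7]
finger_gap: 0.0
finger_force: 2.5
```

The spring is met, so I'll use fine steps now.

Scaled: -0.15 cm / 80 = -0.0019, -0.1 cm / 80 = -0.0013.

Request:
send_rows(commands=[{"translation": [0, 0, -0.0013], "angular": [0, 0, 0]}, {"translation": [0, 0, -0.0019], "angular": [0, 0, 0]}, {"translation": [0, 0, -0.0019], "angular": [0, 0, 0]}])

```text
time_s: 6.7
ee_pos: [0.4861, 0.0172, 0.1426]
orientation: [0.001, 3.142, -0.0]
contact_force: [-1.9, 0.1, 6.9]
finger_gap: 0.004
finger_force: 3.1
```

```bash
python3 - <<'E'
from h import *
print([(eyes.capture("top"),monitor.get_obs()["contact_force"][2])[1].round(2) for _ in range(5)],monitor.get_obs()["ee_pos"])
E
```

```text
[np.float64(6.97), np.float64(6.85), np.float64(5.77), np.float64(5.75), np.float64(5.49)] [0.4861444  0.01720128 0.14254776]
```

Scaled: -0.18 cm / 80 = -0.0023, -0.1 cm / 80 = -0.0013.

Request:
send_rows(commands=[{"translation": [0, 0, -0.0013], "angular": [0, 0, 0]}, {"translation": [0, 0, -0.0023], "angular": [0, 0, 0]}, {"translation": [0, 0, -0.0023], "angular": [0, 0, 0]}])

```text
time_s: 7.32
ee_pos: [0.4861, 0.0172, 0.1411]
orientation: [0.001, 3.142, -0.0]
contact_force: [-3.4, -0.0, 10.1]
finger_gap: -0.001
finger_force: 5.1
```

```bash
python3 - <<'E'
from h import *
print([(eyes.capture("top"),monitor.get_obs()["contact_force"][2])[1].round(2) for _ in range(8)],monitor.get_obs()["ee_pos"])
E
```

```text
[np.float64(9.96), np.float64(9.82), np.float64(10.56), np.float64(10.15), np.float64(10.07), np.float64(10.62), np.float64(11.09), np.float64(9.22)] [0.48616704 0.01719682 0.14107748]
```

Scaled: -0.08 cm / 80 = -0.001.

Request:
send_rows(commands=[{"translation": [0, 0, -0.001], "angular": [0, 0, 0]}, {"translation": [0, 0, -0.001], "angular": [0, 0, 0]}])

```text
time_s: 7.98
ee_pos: [0.4862, 0.0172, 0.1404]
orientation: [0.001, 3.141, -0.0]
contact_force: [-5.2, 0.1, 11.2]
finger_gap: 0.0
finger_force: 5.9
```

```bash
python3 - <<'E'
from h import *
r=[]
for _ in range(16):
    eyes.capture("top");o=monitor.get_obs();r.append(o["contact_force"][2])
print(np.round(r,1),np.mean(r),o["ee_pos"],o["time_s"])
E
```

```text
[11.9 12.3 11.4 11.6 11.1 11.4 11.4 11.5 10.9 11.8 11.7 10.6 10.7 12.3
 11.5 11.8] 11.486572105413698 [0.48617736 0.01721079 0.14044821] 8.775
```

Held 0.8 s at about 11.5 N. I'll ease off in small steps to find where the lever stops following.

Scaled: 0.2 cm / 80 = 0.0025, 0.1 cm / 80 = 0.0013.

Request:
send_rows(commands=[{"translation": [0, 0, 0.0013], "angular": [0, 0, 0]}, {"translation": [0, 0, 0.0025], "angular": [0, 0, 0]}, {"translation": [0, 0, 0.0025], "angular": [0, 0, 0]}])

```text
time_s: 9.15
ee_pos: [0.4864, 0.0172, 0.1418]
orientation: [0.001, 3.141, -0.0]
contact_force: [-2.0, -0.0, 4.7]
finger_gap: 0.003
finger_force: 2.1
```

Scaled: 0.05 cm / 80 = 0.0006.

Request:
send_rows(commands=[{"translation": [0, 0, 0.0006], "angular": [0, 0, 0]}, {"translation": [0, 0, 0.0006], "angular": [0, 0, 0]}, {"translation": [0, 0, 0.0006], "angular": [0, 0, 0]}])

```text
time_s: 9.52
ee_pos: [0.4864, 0.0172, 0.1421]
orientation: [0.001, 3.141, -0.0]
contact_force: [-1.1, 0.3, 2.0]
finger_gap: -0.0
finger_force: 0.9
```

Scaled: 0.05 cm / 80 = 0.0006.

Request:
send_rows(commands=[{"translation": [0, 0, 0.0006], "angular": [0, 0, 0]}, {"translation": [0, 0, 0.0006], "angular": [0, 0, 0]}, {"translation": [0, 0, 0.0006], "angular": [0, 0, 0]}])

```text
time_s: 9.9
ee_pos: [0.4862, 0.0172, 0.1426]
orientation: [0.001, 3.142, -0.0]
contact_force: [0.2, -0.0, -0.4]
finger_gap: -0.001
finger_force: 0.0
```

Scaled: 0.05 cm / 80 = 0.0006.

Request:
send_rows(commands=[{"translation": [0, 0, 0.0006], "angular": [0, 0, 0]}, {"translation": [0, 0, 0.0006], "angular": [0, 0, 0]}, {"translation": [0, 0, 0.0006], "angular": [0, 0, 0]}])

```text
time_s: 10.28
ee_pos: [0.4862, 0.0172, 0.1432]
orientation: [0.001, 3.142, -0.0]
contact_force: [-0.5, 0.1, 0.5]
finger_gap: -0.002
finger_force: 0.0
```

Scaled: 0.05 cm / 80 = 0.0006.

Request:
send_rows(commands=[{"translation": [0, 0, 0.0006], "angular": [0, 0, 0]}, {"translation": [0, 0, 0.0006], "angular": [0, 0, 0]}, {"translation": [0, 0, 0.0006], "angular": [0, 0, 0]}])

```text
time_s: 10.65
ee_pos: [0.4862, 0.0172, 0.1437]
orientation: [-0.001, -3.142, 0.0]
contact_force: [-0.0, 0.9, 0.2]
finger_gap: -0.0
finger_force: 0.0
```

Scaled: -0.05 cm / 80 = -0.0006.

Request:
send_rows(commands=[{"translation": [0, 0, 0], "angular": [0, 0, 0]}, {"translation": [0, 0, 0], "angular": [0, 0, 0]}, {"translation": [0, 0, -0.0006], "angular": [0, 0, 0]}, {"translation": [0, 0, -0.0006], "angular": [0, 0, 0]}])

```text
time_s: 11.15
ee_pos: [0.4862, 0.0172, 0.1431]
orientation: [-0.001, -3.142, 0.0]
contact_force: [0.8, -0.7, 0.3]
finger_gap: -0.005
finger_force: 0.0
```

Scaled: -0.05 cm / 80 = -0.0006.

Request:
send_rows(commands=[{"translation": [0, 0, -0.0006], "angular": [0, 0, 0]}, {"translation": [0, 0, -0.0006], "angular": [0, 0, 0]}])

```text
time_s: 11.4
ee_pos: [0.4862, 0.0172, 0.1426]
orientation: [-0.001, -3.142, 0.0]
contact_force: [-0.0, -0.1, -0.5]
finger_gap: 0.001
finger_force: 0.0
```

Scaled: -10.1 cm / 80 = -0.1263, -10 cm / 80 = -0.125.

Request:
send_rows(commands=[{"translation": [0, 0, 0.0188], "angular": [0, 0, 0]}, {"translation": [0, 0, 0.05], "angular": [0, 0, 0]}, {"translation": [0, 0, 0.0875], "angular": [0, 0, 0]}, {"translation": [0.0013, -0.0375, 0.1], "angular": [0, 0, 0]}, {"translation": [0.0025, -0.075, 0.1], "angular": [0, 0, 0]}, {"translation": [0.005, -0.125, 0.1], "angular": [0, 0, 0]}, {"translation": [0.005, -0.1263, 0.1], "angular": [0, 0, 0]}, {"translation": [0.005, -0.1263, 0.1], "angular": [0, 0, 0]}])

```text
time_s: 12.4
ee_pos: [0.4902, -0.0837, 0.2233]
orientation: [0.003, 3.141, 0.0]
contact_force: [-0.7, -0.6, -0.4]
finger_gap: -0.004
finger_force: 0.0
```

```bash
python3 - <<'E'
from h import *
import cv2
a=eyes.capture("scene")[:,:,::-1]
cv2.imwrite("pics/p2.png",cv2.resize(a[140:240,225:325],None,fx=6,fy=6))
o=monitor.get_obs();print(o["time_s"],o["ee_pos"],o["contact_force"])
E
```

```text
12.45 [ 0.49000946 -0.08319262  0.22306434] [-0.05909586 -0.49974288 -0.26074076]
```

View pics/p2.png

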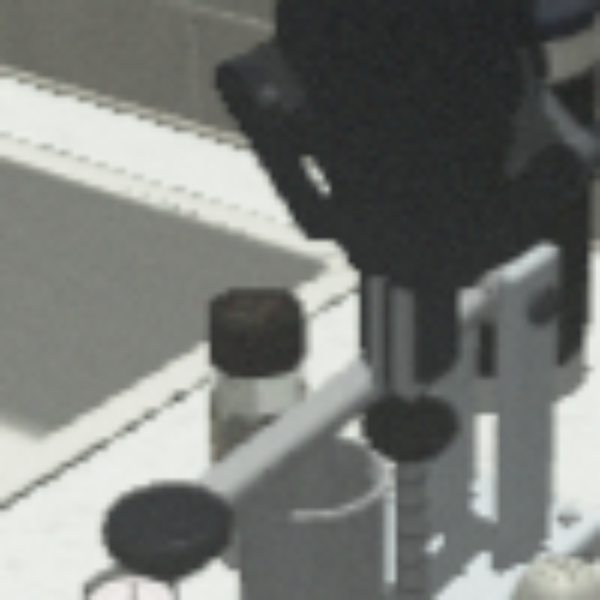

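The tips sit centred over the marker, with the pad resting level. Pad contact came at TCP z ≈ 0.1424, so I'll push the marker to the same height.

Scaled: -6.5 cm / 80 = -0.0813, -5.9 cm / 80 = -0.0738.

Request:
send_rows(commands=[{"translation": [0, 0, -0.0063], "angular": [0, 0, 0]}, {"translation": [0, 0, -0.0138], "angular": [0, 0, 0]}, {"translation": [0, 0, -0.0213], "angular": [0, 0, 0]}, {"translation": [0, 0, -0.0288], "angular": [0, 0, 0]}, {"translation": [0, 0, -0.0363], "angular": [0, 0, 0]}, {"translation": [0, 0, -0.0438], "angular": [0, 0, 0]}, {"translation": [0, 0, -0.0513], "angular": [0, 0, 0]}, {"translation": [0, 0, -0.0588], "angular": [0, 0, 0]}, {"translation": [0, 0, -0.0663], "angular": [0, 0, 0]}, {"translation": [0, 0, -0.0738], "angular": [0, 0, 0]}, {"translation": [0, 0, -0.0813], "angular": [0, 0, 0]}, {"translation": [0, 0, -0.0813], "angular": [0, 0, 0]}])

```text
time_s: 13.95
ee_pos: [0.4898, -0.084, 0.157]
orientation: [-0.001, -3.14, 0.001]
contact_force: [-1.1, 0.5, 0.3]
finger_gap: -0.001
finger_force: 0.0
```

Scaled: -1.4 cm / 80 = -0.0175, -1.2 cm / 80 = -0.015.

Request:
send_rows(commands=[{"translation": [0, 0, -0.0038], "angular": [0, 0, 0]}, {"translation": [0, 0, -0.0075], "angular": [0, 0, 0]}, {"translation": [0, 0, -0.0113], "angular": [0, 0, 0]}, {"translation": [0, 0, -0.015], "angular": [0, 0, 0]}, {"translation": [0, 0, -0.0175], "angular": [0, 0, 0]}, {"translation": [0, 0, -0.0175], "angular": [0, 0, 0]}])

```text
time_s: 14.7
ee_pos: [0.4903, -0.0836, 0.1434]
orientation: [0.002, 3.142, 0.0]
contact_force: [0.4, 0.8, 0.4]
finger_gap: 0.0
finger_force: 0.0
```

Scaled: -0.1 cm / 80 = -0.0013, -0.05 cm / 80 = -0.0006.

Request:
send_rows(commands=[{"translation": [0, 0, -0.0006], "angular": [0, 0, 0]}, {"translation": [0, 0, -0.0013], "angular": [0, 0, 0]}])

```text
time_s: 14.95
ee_pos: [0.4903, -0.0836, 0.1428]
orientation: [0.001, 3.141, 0.0]
contact_force: [-0.6, 1.5, 1.8]
finger_gap: -0.0
finger_force: 1.3
```

Request:
send_rows(commands=[{"translation": [0, 0, 0], "angular": [0, 0, 0]}, {"translation": [0, 0, 0], "angular": [0, 0, 0]}])

```text
time_s: 15.2
ee_pos: [0.4903, -0.0836, 0.1427]
orientation: [0.001, 3.141, 0.0]
contact_force: [-0.2, 1.8, 1.3]
finger_gap: -0.003
finger_force: 1.0
```

Scaled: -0.04 cm / 80 = -0.0005, -0.03 cm / 80 = -0.0004.

Request:
send_rows(commands=[{"translation": [0, 0, -0.0004], "angular": [0, 0, 0]}, {"translation": [0, 0, -0.0005], "angular": [0, 0, 0]}, {"translation": [0, 0, -0.0005], "angular": [0, 0, 0]}])

```text
time_s: 15.58
ee_pos: [0.4903, -0.0838, 0.1423]
orientation: [0.001, 3.141, -0.0]
contact_force: [-0.0, 2.2, 2.7]
finger_gap: -0.003
finger_force: 1.2
```

Request:
send_rows(commands=[{"translation": [0, 0, 0.0125], "angular": [0, 0, 0]}, {"translation": [0, 0, 0.0375], "angular": [0, 0, 0]}, {"translation": [0, 0, 0.0875], "angular": [0, 0, 0]}, {"translation": [-0.025, 0.05, 0.1375], "angular": [0, 0, 0]}, {"translation": [-0.05, 0.1125, 0.175], "angular": [0, 0, 0]}, {"translation": [-0.075, 0.175, 0.175], "angular": [0, 0, 0]}, {"translation": [-0.1, 0.2375, 0.175], "angular": [0, 0, 0]}, {"translation": [-0.1125, 0.3, 0.175], "angular": [0, 0, 0]}, {"translation": [-0.125, 0.3625, 0.175], "angular": [0, 0, 0]}, {"translation": [-0.125, 0.425, 0.175], "angular": [0, 0, 0]}, {"translation": [-0.125, 0.425, 0.175], "angular": [0, 0, 0]}])

```text
time_s: 16.95
ee_pos: [0.3901, 0.2588, 0.2828]
orientation: [-0.006, 3.14, 0.001]
contact_force: [-0.5, -0.9, -0.1]
finger_gap: 0.001
finger_force: 0.0
```

```bash
python3 - <<'E'
from h import *
import cv2
a,b=[eyes.capture(n)[:,:,::-1] for n in("scene","top")]
f=lambda i:cv2.resize(i,None,fx=4,fy=4)
cv2.imwrite("pics/p3.png",np.hstack([f(a[180:300,225:325]),f(b[170:290,270:370])]))
cv2.imwrite("pics/scene3.png",a);cv2.imwrite("pics/top3.png",b)
P=plane("top",(0,0),.12)
for n,X in(("pad",[.4862,.0172,.1204]),("mk",[.4903,-.0836,.1204])): print(n,np.round(proj("scene",np.array(X)),1),np.round(proj("top",np.array(X)),1))
o=monitor.get_obs();print(o["time_s"],o["ee_pos"])
E
```

```text
pad [251.5 225.6] [288.8 265.8]
mk [293.  241.4] [343.3 262. ]
17.05 [0.38994935 0.25593535 0.28239354]
```

View pics/p3.png

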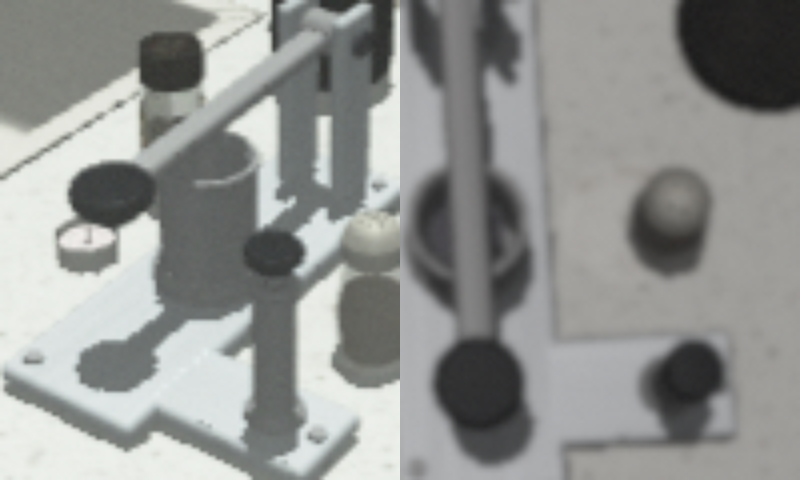

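The pad at about (253,226) and the marker at (293,242) match the projections for equal tops at 0.120 m. The bystanders haven't moved, so I'll hand it in.

```bash
python3 -c "
from plant import close_job
print(close_job())"
```

```text
the job is handed in; nothing more can be done
None
```

I pressed the pad until the spring firmed up, held it there for about 0.8 s at about 11.5 N, and let the lever come to rest on the spring. The marker's top is level with the pad at about 120 mm to within about 0.5 mm by fingertip contact, the things around it are undisturbed, and the job is handed in at about 17 s.

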